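Stow the big shogi pieces flush and click the case shut

ROBOT

A 6-joint arm with a two-finger parallel gripper is mounted at the origin on the work surface. World frame = base frame: x ahead of the robot, y to its left, z up, the work surface at z = 0. Lengths are in m, angles in rad, forces in N, time in s.
With the tool pointing down it reaches from about 0.3 to 0.775 m from the base axis. Payload 14.6 kg.
Tool frame: the origin (TCP) lies on the centre line of the jaws, within the pads' length; the fingertips stand 19 mm ahead of it and the grasp point (between the pads) is the TCP; y points along the fingers, x is the direction in which the jaws open and shut, and the axes are right-handed (so a half turn about y gives the same grasp; the last joint's range is limited). The gripper opens to 94 mm and grips with 3 to 60 N. Pads are 16 mm wide; open, the fingers measure 119 mm over their backs; the gripper's body (75 mm by 177 mm) begins 78 mm behind the grasp point.
Start: joints at [-1.34, 0.3, 1.521, -0, 1.321, -0.067], TCP at [0.161, -0.526, 0.187] pointing down, gripper open.
Joint ranges: [-3.03, 3.03], [-0.79, 2.21], [0.23, 2.52], [-1.04, 4.18], [0, 3.07], [-2.55, 2.55]. Speed limits (rad/s): [2.22, 2.22, 2.57, 3.14, 3.14, 3.14].

INTERFACE

Orientations are given as [roll, pitch, yaw] about the fixed x, y, z axes, in that order (R = Rz(yaw) Ry(pitch) Rx(roll)).
In Python, from station import get_obs, cams, workorder gives the robot as it stands.
- The arm moves only by the shell command python3 -m handwheel 'ROWS' [FORCE]. ROWS is JSON, a list of rows, each an object of numbers: "fingers": the opening, from -1 (shut) to 1 (fully open); "x", "y", "z": the shift along the tool's x, y, z in m; "spin": the turn about the tool's y in degrees. In form: [{"fingers": .., "x": .., "y": .., "z": .., "spin": ..}, ...]. A call has exactly 10 rows; each row is the pose to reach, as a shift and turn from the pose commanded when the call began, along the tool's axes at that moment; what a row does not reach only later rows make up. A row lasts 1/10 s, in which the tool goes at most 50 mm and 8.59 degrees, less where a joint would pass 70% of its speed; a pose out of reach is approached as far as the arm can. A call with a gripper value outside its range is refused whole. The fingers move at their own pace and stop on an object; FORCE is the grip in N (left out, the last holds). Time passes only in rows, so rows that repeat a pose let the fingers close, or fill a call up. It gives the time, the measured TCP pose, the force and the opening at its end, in the units of the state.
- get_obs(): the state, without advancing time (a new reading comes with each control period).
- cams.camera(name): name is "side" or "top"; returns (picture, depth): 384x512x3 uint8, red, green, blue; 384x512 float32, m along the optical axis (not along the pixel's ray), 0 where there is no reading.
- cams.get_calibration(name): a dict with "fx", "fy", "cx", "cy" (pixels), "view" (4x4, takes a point from world to camera coordinates). Camera axes: x right, y down, z forward; pixel columns grow to the right and rows downward; lengths in m; the calibration is good to about 2 mm. A picture is of the moment at which its call begins. get_calibration takes no time and is no camera call.
- workorder.hand_in(): hands the job in, once; it reports no verdict.
The state is a dict: "time_s": time; "qpos": joint angles; "joint_vel": joint speeds; "tau": joint torques, N m; "ee_pos": TCP position; "eef_rot": TCP orientation; "force": force on the tool from outside, world axes, zero at the start; "moment": the same for the moment, N m; "grip_width": finger opening in m.
Only numpy, scipy, OpenCV 4.12 (cv2) and the standard library are available. Lean on these libraries where they do the work, as an engineer would, in place of code of your own. Each camera call takes 0.05 s, during which the arm holds its last target. There are 200 camera calls.

TASK

Get the last big shogi piece from the ledge into the empty bay of the case, then find every piece in the row that still stands above the rim and gently press it down with the fingers; don't use the lid to force any piece down. When nothing protrudes, swing the lid over and press its far edge down until the catch clicks, leaving the other things on the table where they are.

Things in the scene. Friction and masses are not known exactly. Their poses are not given: they have to be found in the camera images.
- case: Plain wooden case fixed on the table, 322 long (its y) x 100 (its x) x 60 mm high, walls 8 mm, plus a ledge at its +y end. Origin: under the centre of the 322 x 100 part; z up, +x away from the robot. Five bays in a row, 84 (x) x 58 (y) mm inside, at x = 0, y = -124, -62, 0, 62 and 124 mm (empty one). Rim at z = 60 mm; the 4 mm dividers end 6 mm lower.
- ledge (a point): Centre of the ledge's flat deck, level with the rim, at y = 218.5, z = 60 mm in the case's frame. It runs from y = 161 to 276 mm, 84 mm wide between two guide walls (8 mm thick) that rise 12 mm above the deck; outer end open; no step between deck and bay wall.
- empty_bay (a point): Mouth centre of the empty bay at rim height. Its floor (80 x 54 mm) lifts: it starts 4 to 11 mm above its hard stop, takes about 10 N to push down and stays where left. At its stop a piece on it has its top 1 mm below the rim.
- tray: The lifting bay floors with four stowed pieces (bays y = -124 to 62 mm), origin and axes as the case; does not tell the pieces' heights. Pieces like the last one, flat, not removable, each on a floor that takes about 10 N to move and stays put; tops start 7 mm below to 10 mm above the rim; a hard stop 4 to 7 mm below it. Pressing over 45 N is rough.
- first_bay (a point): Mouth centre of the bay farthest from the ledge, at rim height; the stowed pieces follow from here every 62 mm towards the ledge.
- lid (a joint): Lid angle, rad: 0 shut, grows as it opens; starts at 1.7 to 1.9 (upright, leaning a little to the robot). Hinged on the near (-x) rim, it swings over to +x; stiff, stays where left (0.12 N m). Held once snapped below 0.02; the catch is met at about 0.12 and takes about 5 N near the far edge. A piece over 2 mm proud stops it; over 6 N of lid on a piece is forcing.
- lid_hinge (a point): Middle of the hinge line, parallel to the case's y: x = -50, y = 0, z = 62 mm in the case's frame. The lid is a 320 (along y) x 102 x 7 mm board, 0.16 kg; shut, its underside lies 2 mm and its top 9 mm above the rim; it covers the bays, not the ledge.
- lid_edge (a point): Middle of the lid's free (far) edge, on its outer face, 102 mm from the hinge line.
- catch_nose (a point): Top of the brass spring catch, a 44 mm wide tongue in the middle of the case's far (+x) wall; its rounded nose stands 6.5 mm above the shut lid's top and overlaps its edge by 2.5 mm. Press the lid beside or before it, not on it.
- last_piece: The loose big boxwood shogi piece lying flat on the ledge, a pentagon 76 long (its x, point to +x) x 52 wide (its y) x 22 mm thick, about 80 g; the straight sides run from x = -38 to +23 mm. Origin: centre of its underside. In the empty bay and home its origin is at x = 0, y = 124, z = 37 mm in the case's frame.
- bell: Brass hand bell, 72 mm across, 109 mm tall, standing; origin under its centre. Bystander.
- tortoise: Bronze tortoise figurine, about 125 x 95 x 54 mm; origin under its centre. Bystander.
- flask: Rust-glazed stoneware sake flask, 90 mm across, 150 mm tall; origin under its centre. Bystander.
- stone: Smooth black river stone, 96 mm across, 36 mm high; origin under its centre. Bystander.
- cup: Stoneware cup, 72 mm across, 62 mm tall; origin under its centre. Bystander.

How it is judged:
On the way, in this order (a step that is already met when the one before it is completed fails the run):
1. the last piece lies flat in the empty bay (x of last_piece in the frame of case between -0.008 and 0.008 m and y of last_piece in the frame of case between 0.118 and 0.13 m and height (world z) of last_piece below 0.052 m and angle between last_piece's own z axis and vertical below 0.12 rad), for 0.2 s.
2. the lid is shut past its catch (value of joint lid below 0.02 rad), for 0.2 s.
At the end, for the whole second after the job is handed in: The last piece lies flat and still in the formerly empty bay (within 6 mm along the row, 8 mm across), its underside under 40.5 mm above the table, and the lid is held shut by its catch (below 0.02 rad), which without forcing needs every piece below about 2 mm over the rim (x of last_piece in the frame of case between -0.008 and 0.008 m and y of last_piece in the frame of case between 0.118 and 0.13 m and z of last_piece in the frame of case between 0.03 and 0.0405 m and angle between last_piece's own z axis and vertical below 0.06 rad and linear speed of last_piece below 0.02 m/s and value of joint lid below 0.02 rad); the robot touches nothing.
It fails at once if the lid is used to force the stowed pieces down (over 6 N) (contact force between lid and tray above 6 N).
It fails at once if the lid is used to force the last piece down (over 6 N) (contact force between lid and last_piece above 6 N).
It fails at once if a stowed piece is pressed roughly (over 45 N) (contact force between the fingers and tray above 45 N).
It fails at once if the last piece is pressed roughly onto its floor (over 45 N) (contact force between last_piece and tray above 45 N).
It fails at once if another thing on the table is knocked away (moved over 30 mm) or over (distance of any of bell, tortoise, flask, stone, cup from where it was at the start of the episode above 0.03 m or angle between any of bell, tortoise, flask, stone, cup's own z axis and vertical above 0.35 rad).
It also fails if it takes over 67 s, if anything falls off the work surface, if the arm or the gripper's body presses on something with over 40 N, if the wrist force passes 120 N, or if a joint passes its speed limit or range.

## Working session

There is one attempt and no reset: what is moved stays moved. The work goes in short steps, Python scripts to look and compute and a shell command to move; the robot and the scene stay as the last step left them, time stands still between calls to the robot, and variables do not carry over. Pictures are saved under pics/ and viewed, about 8 in all and at most 12, crops included, and the job is handed in when it is done.

```bash
ls; mkdir -p pics; cat > h.py <<'E'
import numpy as np, cv2
from station import get_obs, cams, workorder
from scipy.spatial.transform import Rotation as R
def snap(n,tag):
    p,d=cams.camera(n); np.savez(f'pics/{tag}.npz',p=p,d=d); cv2.imwrite(f'pics/{tag}.png',p[:,:,::-1]); return p,d
def world(n,d):
    c=cams.get_calibration(n); v,u=np.mgrid[:d.shape[0],:d.shape[1]]
    P=np.stack([(u-c['cx'])/c['fx']*d,(v-c['cy'])/c['fy']*d,d],-1)
    T=np.linalg.inv(c['view']); W=P@T[:3,:3].T+T[:3,3]; W[d==0]=np.nan; return W
def proj(n,pts):
    c=cams.get_calibration(n); V=np.array(c['view']); q=np.atleast_2d(pts)@V[:3,:3].T+V[:3,3]
    return np.c_[q[:,0]/q[:,2]*c['fx']+c['cx'],q[:,1]/q[:,2]*c['fy']+c['cy']]
E
python3 - <<'E'
from h import *
o=get_obs(); print(o)
a,_=snap('top','t0'); b,_=snap('side','s0')
cv2.imwrite('pics/both0.png',cv2.resize(np.vstack([a,b]),None,fx=.78,fy=.78)[:,:,::-1])
for n in('top','side'):print(np.linalg.inv(cams.get_calibration(n)['view']).round(3), cams.get_calibration(n)['fx'])
E
```

```text
pics
{'time_s': 0.0, 'qpos': array([-1.33957372e+00,  3.00463488e-01,  1.52157171e+00,  7.94692688e-07,
        1.32067556e+00, -6.65868255e-02]), 'joint_vel': array([ 3.57844920e-04, -1.81558674e-03,  6.96416994e-04, -2.51450722e-05,
       -2.95222131e-05,  5.61610844e-04]), 'tau': array([-6.69790079e-04, -5.31799257e+01, -3.52739882e+01,  7.07957265e-02,
        2.43414275e-02, -1.22065353e-04]), 'ee_pos': array([ 0.16132628, -0.52552185,  0.18619448]), 'eef_rot': array([-1.57072116e+00,  1.11557165e-03, -1.27298705e+00]), 'force': array([-0.26837637, -0.23442156,  0.08427246]), 'moment': array([-0.0172706 ,  0.050776  , -0.01444778]), 'grip_width': 0.09392482325431376}
[[-0.021 -0.997  0.071  0.403]
 [-1.     0.021  0.002 -0.051]
 [-0.004 -0.071 -0.998  1.594]
 [ 0.     0.     0.     1.   ]] 478.4152879468976
[[-0.828 -0.339  0.446  0.012]
 [-0.56   0.471 -0.682  0.711]
 [ 0.021 -0.814 -0.58   0.714]
 [ 0.     0.     0.     1.   ]] 428.77599437551504
```

View pics/t0.png

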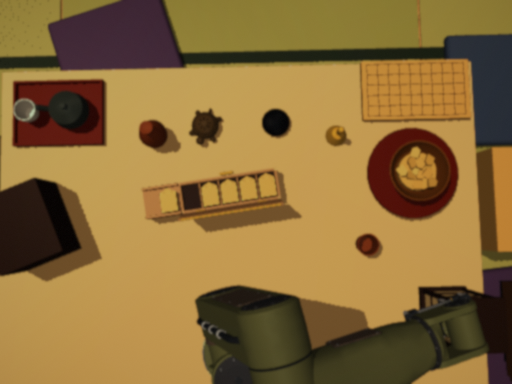

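View pics/s0.png

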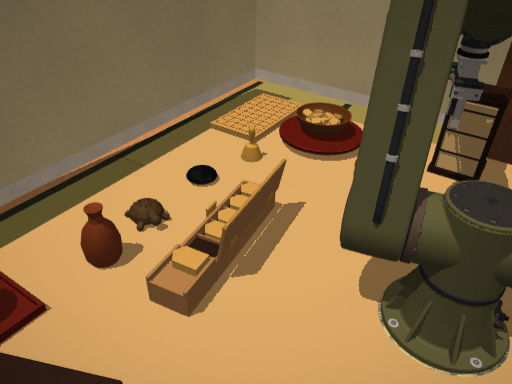

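The top view shows the case at about u 143–285, v 168–220 with its ledge to the left (+y) and the lid upright on the near side. The flask, tortoise, stone and bell lie beyond it, and the cup is at (368,244). Next I'll measure the case and the piece.

```bash
python3 - <<'E'
from h import *
for n,t,(u0,u1,v0,v1),k in(('top','t0',(138,292,160,226),5),('side','s0',(140,295,155,312),4)):
    f=np.load(f'pics/{t}.npz'); W=world(n,f['d']); 
    c=f['p'][v0:v1,u0:u1]; z=W[v0:v1,u0:u1,2]
    h=cv2.applyColorMap((np.clip(np.nan_to_num(z)/.09,0,1)*255).astype(np.uint8),cv2.COLORMAP_JET)[:,:,::-1]
    A=[cv2.resize(x,None,fx=k if n=='top' else 2.5,fy=k if n=='top' else 2.5,interpolation=cv2.INTER_NEAREST) for x in(c,h)]
    im=np.vstack(A) if n=='top' else np.hstack(A)
    if n=='top': T=im
    else: S=im
    cv2.imwrite(f'pics/crop_{n}.png',im[:,:,::-1]); print(im.shape)
    m=np.zeros(z.shape,bool)
W=world('top',np.load('pics/t0.npz')['d'])[160:226,138:292]
m=(W[...,2]>.035)&(W[...,2]<.085)
pts=(W[m][:,:2]*1000).astype(np.float32)
r=cv2.minAreaRect(pts); print(r, cv2.boxPoints(r))
E
```

```text
(660, 770, 3)
(392, 776, 3)
((518.508056640625, 85.04367065429688), (115.43262481689453, 437.7534484863281), 7.9456939697265625) [[ 431.08957  293.8407 ]
 [ 491.60214 -139.71011]
 [ 605.9265  -123.75336]
 [ 545.41394  309.79745]]
```

View pics/crop_top.png

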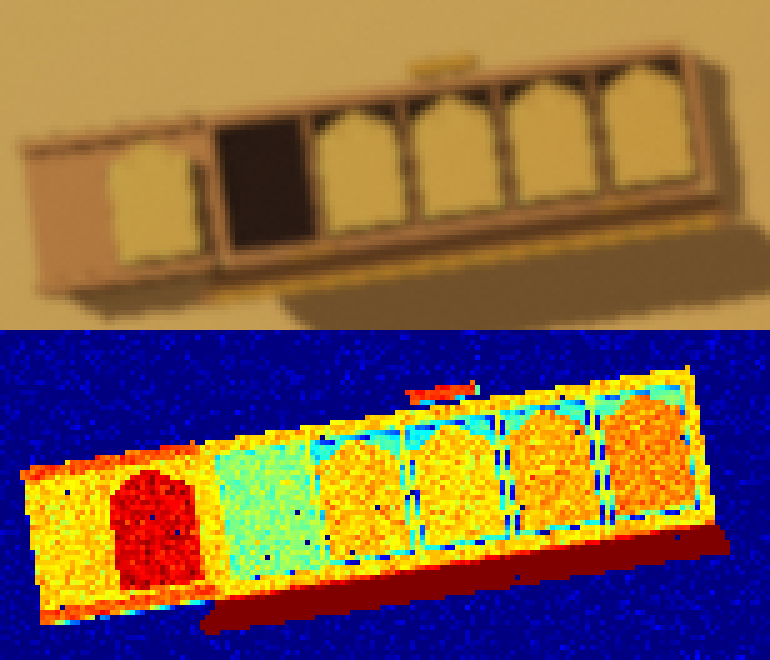

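View pics/crop_side.png

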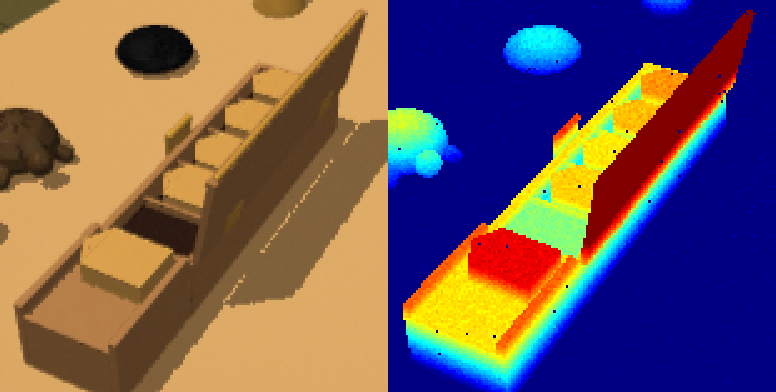

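Case and piece are clear in both views. Stowed tops differ in height, with the first bay (rightmost) looking highest. I'll fit the poses from the depth.

```bash
cat > fit.py <<'E'
from h import *
from scipy.optimize import minimize
def tocase(W,p):
    c,s=np.cos(p[2]),np.sin(p[2]); d=W[...,:2]-p[:2]
    return np.stack([d[...,0]*c+d[...,1]*s,-d[...,0]*s+d[...,1]*c],-1)
def toworld(q,p):
    c,s=np.cos(p[2]),np.sin(p[2]); return np.array([p[0]+c*q[0]-s*q[1],p[1]+s*q[0]+c*q[1]])
E
python3 - <<'E'
from fit import *
W=world('top',np.load('pics/t0.npz')['d'])[150:235,125:300].reshape(-1,3); W=W[~np.isnan(W[:,2])]
B=[-.124,-.062,0,.062,.124]
def cost(p):
    q=tocase(W,p); x,y=q.T; ax=abs(x); m=np.full(len(x),np.nan)
    inn=(ax<.05)&(y>-.161)&(y<.276)
    m[~inn]=0
    m[inn&(y<.161)]=.06
    m[inn&(y>.161)]=np.where(ax>.042,.072,.06)[inn&(y>.161)]
    for b in B: m[inn&(ax<.042)&(abs(y-b)<.029)]=np.nan
    m[(abs(x)<.04)&(y>.165)&(y<.26)]=np.nan
    m[(x<-.05)&(x>-.13)&(abs(y)<.17)]=np.nan
    m[(x>.05)&(x<.07)&(abs(y)<.03)]=np.nan
    r=np.clip(abs(W[:,2]-m),0,.02); z=W[:,2]
    r[np.isnan(m)]=.006
    return r.sum()
best=min((minimize(cost,[.51+a,.03+b,.138],method='Nelder-Mead',options=dict(initial_simplex=np.array([[.51+a,.03+b,.138],[.518+a,.03+b,.138],[.51+a,.038+b,.138],[.51+a,.03+b,.16]]),xatol=1e-5)) for a in(-.006,0,.006) for b in(-.006,0,.006)),key=lambda r:r.fun)
p=best.x; print(p,best.fun); np.save('case.npy',p)
for n,t in(('top','t0'),('side','s0')):
    V=world(n,np.load(f'pics/{t}.npz')['d']).reshape(-1,3); V=V[~np.isnan(V[:,2])]; q=tocase(V,p)
    inr=lambda x0,x1,y0,y1:(q[:,0]>x0)&(q[:,0]<x1)&(q[:,1]>y0)&(q[:,1]<y1)
    print(n,'rim far',np.median(V[inr(.0435,.0485,-.15,.15)&(V[:,2]>.04),2]))
    for b in B: 
        z=V[inr(-.025,.015,b-.018,b+.018),2]; print(b,z.size,np.median(z).round(4),(np.median(z)-z.std()/z.size**.5).round(4))
    print('deck',np.median(V[inr(-.03,.03,.235,.27),2]))
    m=inr(-.06,.06,.15,.276)&(V[:,2]>.0765)&(V[:,2]<.1)
    r=cv2.minAreaRect((q[m]*1000).astype(np.float32)); print('piece',m.sum(),r,np.median(V[m,2]),(q[m].min(0)+q[m].max(0))/2)
    L=V[(q[:,0]<-.03)&(q[:,0]>-.14)&(abs(q[:,1])<.155)&(V[:,2]>.09)&(V[:,2]<.18)]; ql=tocase(L,p)
    print('lid',len(L),ql.min(0),ql.max(0),L[:,2].max(),np.polyfit(L[:,2],ql[:,0],1), np.median(np.arctan2(L[:,2]-.062,ql[:,0]+.05)))
    for nm,(x0,x1,y0,y1) in dict(bystand=(.06,.35,-.5,.5),near=(-.35,-.14,-.5,.3)).items():
        mm=inr(x0,x1,y0,y1)&(V[:,2]>.02)
        lab=np.zeros((400,1100),np.uint8); w=V[mm]; lab[(w[:,0]*500).astype(int).clip(0,399),((w[:,1]+.6)*500).astype(int).clip(0,1099)]=1
        k,l,st,ce=cv2.connectedComponentsWithStats(cv2.dilate(lab,np.ones((5,5))))
        for i in range(1,k):
            if st[i,4]>60: print(nm,'xy',ce[i][1]/500,ce[i][0]/500-.6,'size',st[i,3]/500,st[i,2]/500)
E
```

```text
[0.52501114 0.02795678 0.13835369] 62.39015995856681
top rim far 0.059906705322926745
-0.124 139 0.0662 0.0659
-0.062 138 0.0633 0.063
0 139 0.0591 0.0588
0.062 140 0.0609 0.0606
0.124 136 0.047 0.0467
deck 0.059586700935824966
piece 345 ((-3.972217559814453, 206.1486053466797), (105.3617172241211, 111.50173950195312), 0.03274509310722351) 0.08157501460911543 [-0.00396144  0.20614763]
lid 590 [-0.07794613 -0.15402666] [-0.05628369  0.15440048] 0.17112482714755495 [-0.22920912 -0.03542092] 1.7890021516194639
bystand xy 0.71070372632865 0.26734514355528405 size 0.1 0.098
bystand xy 0.7022166064981948 -0.33047412755716005 size 0.068 0.068
bystand xy 0.7394651982378855 0.10400264317180619 size 0.12 0.114
bystand xy 0.7215814536340852 0.47430325814536334 size 0.114 0.116
bystand xy 0.7505404564315353 -0.13157987551867223 size 0.096 0.1
bystand xy 0.7707428101889893 0.530253081347576 size 0.064 0.092
bystand xy 0.7722371134020618 -0.4318865979381443 size 0.052 0.036
near xy 0.21062392494136042 -0.022478889757623133 size 0.116 0.28
near xy 0.34104852071005914 -0.4154343195266272 size 0.078 
[... 523 characters left out ...]
018
bystand xy 0.7027563587684069 0.28076171352074974 size 0.088 0.094
bystand xy 0.6962086677367577 -0.3225072231139647 size 0.064 0.054
bystand xy 0.7317804495556717 0.11303502352326189 size 0.12 0.102
bystand xy 0.69 0.4976382978723405 size 0.016 0.032
bystand xy 0.7451615925058549 -0.1253887587822014 size 0.098 0.096
bystand xy 0.7326779661016949 0.4543728813559321 size 0.04 0.018
bystand xy 0.7534526315789474 -0.4349052631578947 size 0.02 0.03
bystand xy 0.791 -0.42806666666666665 size 0.02 0.036
near xy 0.19543450184501845 0.05703044280442804 size 0.092 0.152
near xy 0.36831111111111114 -0.3967777777777778 size 0.018 0.032
near xy 0.4486136363636364 -0.48368181818181816 size 0.022 0.02
```

```bash
python3 - <<'E'
from fit import *
p=np.load('case.npy')
W=world('top',np.load('pics/t0.npz')['d']); q=tocase(W,p)
m=((W[...,2]>.0755)&(W[...,2]<.09)&(abs(q[...,0])<.0445)&(q[...,1]>.15)&(q[...,1]<.276)).astype(np.uint8)
m=cv2.morphologyEx(m,cv2.MORPH_OPEN,np.ones((3,3),np.uint8))
k,l,st,ce=cv2.connectedComponentsWithStats(m,connectivity=4); i=1+st[1:,4].argmax()
pt=q[l==i]*1000; print(len(pt),pt.min(0),pt.max(0),pt.mean(0))
for x0 in range(-40,45,8):
    s=pt[(pt[:,0]>=x0)&(pt[:,0]<x0+8)]
    if len(s): print(x0+4,len(s),s[:,1].min().round(1),s[:,1].max().round(1),s[:,1].mean().round(1))
# template fit by signed distance-> overlap
from scipy.optimize import minimize
pent=np.array([[-38,-26],[23,-26],[38,0],[23,26],[-38,26]],np.float32)
al=q[st[i,1]-4:st[i,1]+st[i,3]+4,st[i,0]-4:st[i,0]+st[i,2]+4].reshape(-1,2)*1000; lb=(l==i)[st[i,1]-4:st[i,1]+st[i,3]+4,st[i,0]-4:st[i,0]+st[i,2]+4].ravel()
def cost(v):
    c,s=np.cos(v[2]),np.sin(v[2]); d=al-v[:2]; a=np.c_[d[:,0]*c+d[:,1]*s,-d[:,0]*s+d[:,1]*c]
    sd=np.minimum.reduce([a[:,0]+38,26-abs(a[:,1]),(38-a[:,0])*.866-abs(a[:,1])*.5])
    return ((np.clip(sd,-3,3)/6+.5-lb)**2).sum()
r=minimize(cost,[0,206,0],method='Nelder-Mead',options=dict(initial_simplex=[[0,206,0],[5,206,0],[0,210,0],[0,206,.08]])); print(r.x,r.fun)
pw=toworld(r.x[:2]/1000,p); print('piece world',pw)
yaw=p[2]-np.pi/2; o=get_obs(); e=o['ee_pos']; ty=o['eef_rot'][2]
d=np.r_[pw,.25]-e; ax=np.array([[np.cos(ty),np.sin(ty),0],[0,0,-1],[-np.sin(ty),np.cos(ty),0]])
print('tool shift',ax@d,'spin',-np.degrees(yaw-ty))
E
```

```text
308 [-39.26737064 167.01546934] [ 33.90803312 219.38040278] [ -4.67503352 193.21896476]
-36 30 169.5 208.9 188.6
-28 38 168.8 216.4 194.3
-20 37 167.5 219.1 193.2
-12 35 175.2 218.3 197.3
-4 37 167.6 217.0 192.9
4 34 167.0 219.4 192.2
12 37 169.0 218.3 194.2
20 34 167.7 213.0 191.1
28 21 173.9 212.4 195.1
36 5 185.4 202.2 192.5
[  0. 206.   0.] nan
piece world [0.49660112 0.23198832]
tool shift [-0.62580904 -0.06375767  0.54280708] spin 9.137209929905907
```

```bash
python3 -m handwheel '[{"fingers":1,"x":0,"y":-0.03,"z":0,"spin":0},{"fingers":1,"x":-0.02,"y":-0.064,"z":0.018,"spin":0},{"fingers":1,"x":-0.05,"y":-0.064,"z":0.044,"spin":2},{"fingers":1,"x":-0.08,"y":-0.064,"z":0.07,"spin":5},{"fingers":1,"x":-0.115,"y":-0.064,"z":0.1,"spin":8},{"fingers":1,"x":-0.15,"y":-0.064,"z":0.13,"spin":9.1},{"fingers":1,"x":-0.185,"y":-0.064,"z":0.16,"spin":9.1},{"fingers":1,"x":-0.22,"y":-0.064,"z":0.19,"spin":9.1},{"fingers":1,"x":-0.255,"y":-0.064,"z":0.225,"spin":9.1},{"fingers":1,"x":-0.28,"y":-0.064,"z":0.25,"spin":9.1}]' 20
cat >> fit.py <<'E'
def goto(q,z,p=None,rel=True):
    """tool-axis shift from present pose to case point q at tcp height z"""
    p=np.load('case.npy') if p is None else p
    o=get_obs(); e=o['ee_pos']; ty=o['eef_rot'][2]; d=np.r_[toworld(q,p),z]-e
    ax=np.array([[np.cos(ty),np.sin(ty),0],[0,0,-1],[-np.sin(ty),np.cos(ty),0]])
    print('t',o['time_s'],'tcp',e.round(4),'case',tocase(e,p).round(4),'rot',o['eef_rot'].round(4),'shift',(ax@d).round(4),'spin',-np.degrees(p[2]-np.pi/2-ty).round(2),'F',o['force'].round(1),'w',o['grip_width'])
E
python3 -c "
from fit import *
goto((-.004,.193),.2)"
```

```text
time_s: 1.1
ee_pos: [0.3187, -0.1825, 0.2508]
eef_rot: [-1.57, -0.0, -1.431]
force: [0.5, -0.7, 0.0]
grip_width: 0.0941
t 1.1 tcp [ 0.3187 -0.1825  0.2508] case [-0.2334 -0.18  ] rot [-1.5704e+00 -1.0000e-04 -1.4312e+00] shift [-0.3727  0.0508  0.2298] spin 0.07 F [ 0.5 -0.7  0. ] w 0.09407679004803757
```

```bash
python3 -m handwheel '[{"fingers":1,"x":-0.03,"y":0,"z":0.02,"spin":0},{"fingers":1,"x":-0.07,"y":0,"z":0.045,"spin":0},{"fingers":1,"x":-0.11,"y":0,"z":0.07,"spin":0},{"fingers":1,"x":-0.15,"y":0,"z":0.095,"spin":0},{"fingers":1,"x":-0.19,"y":0,"z":0.12,"spin":0},{"fingers":1,"x":-0.23,"y":0,"z":0.145,"spin":0},{"fingers":1,"x":-0.27,"y":0,"z":0.17,"spin":0},{"fingers":1,"x":-0.31,"y":0,"z":0.193,"spin":0},{"fingers":1,"x":-0.35,"y":0,"z":0.216,"spin":0},{"fingers":1,"x":-0.373,"y":0,"z":0.23,"spin":0}]'
python3 - <<'E'
from fit import *
from scipy.optimize import minimize
goto((-.005,.193),.13)
p=np.load('case.npy')
# refined piece template fit on the t0 depth
W=world('top',np.load('pics/t0.npz')['d']); q=tocase(W,p)*1000
box=(abs(q[...,0])<60)&(q[...,1]>150)&(q[...,1]<240)
al=q[box]; lb=(W[...,2][box]>.0765); lb=lb&(abs(al[:,0])<42)
def cost(v):
    c,s=np.cos(v[2]),np.sin(v[2]); d=al-v[:2]; a=np.c_[d[:,0]*c+d[:,1]*s,-d[:,0]*s+d[:,1]*c]
    sd=np.minimum.reduce([a[:,0]+38,26-abs(a[:,1]),(38-a[:,0])*.866-abs(a[:,1])*.5])
    return ((np.clip(sd,-3,3)/6+.5-lb)**2).sum()
r=minimize(cost,[0,193,0],method='Nelder-Mead',options=dict(initial_simplex=[[0,193,0],[5,193,0],[0,197,0],[0,193,.08]])); print(r.x,r.fun,lb.sum())
snap('top','t1'); im,d=snap('side','s1')
E
```

```text
time_s: 2.1
ee_pos: [0.4946, 0.2193, 0.25]
eef_rot: [-1.572, 0.0, -1.43]
force: [-0.2, -0.7, 0.3]
grip_width: 0.0938
t 2.1 tcp [0.4946 0.2193 0.25  ] case [-0.0038  0.1937] rot [-1.5718  0.     -1.43  ] shift [ 0.0007  0.12   -0.0012] spin 0.14 F [-0.2 -0.7  0.3] w 0.09377130493292543
[-1.63394020e-01  1.93913647e+02 -2.79341135e-02] 37.95243000518697 331
```

```bash
python3 -m handwheel '[{"fingers":1,"x":0,"y":0.04,"z":-0.001,"spin":0},{"fingers":1,"x":0,"y":0.08,"z":-0.001,"spin":0},{"fingers":1,"x":0,"y":0.12,"z":-0.001,"spin":0},{"fingers":1,"x":0,"y":0.145,"z":-0.001,"spin":0},{"fingers":1,"x":0,"y":0.155,"z":-0.001,"spin":0},{"fingers":1,"x":0,"y":0.155,"z":-0.001,"spin":0},{"fingers":0.4,"x":0,"y":0.155,"z":-0.001,"spin":0},{"fingers":0,"x":0,"y":0.155,"z":-0.001,"spin":0},{"fingers":-0.3,"x":0,"y":0.155,"z":-0.001,"spin":0},{"fingers":-0.3,"x":0,"y":0.155,"z":-0.001,"spin":0}]' 20
python3 - <<'E'
from fit import *
goto((-.003,.124),.14)
a,_=snap('top','t2'); b,_=snap('side','s2')
A=cv2.resize(a[130:260,120:300],None,fx=2.6,fy=2.6,interpolation=cv2.INTER_CUBIC); B=b[80:320,90:330]
B=cv2.resize(B,(A.shape[0],A.shape[0])); im=np.hstack([A,B]);print(im.shape); cv2.imwrite('pics/v2.png',im[:,:,::-1])
E
```

```text
time_s: 3.2
ee_pos: [0.4936, 0.2165, 0.0964]
eef_rot: [-1.57, 0.0, -1.432]
force: [0.4, -0.7, 0.1]
grip_width: 0.0653
t 3.2 tcp [0.4936 0.2165 0.0964] case [-0.0051  0.191 ] rot [-1.5698e+00  2.0000e-04 -1.4318e+00] shift [ 0.067  -0.0436  0.0021] spin 0.04 F [ 0.4 -0.7  0.1] w 0.0652980245739145
(338, 806, 3)
```

View pics/v2.png

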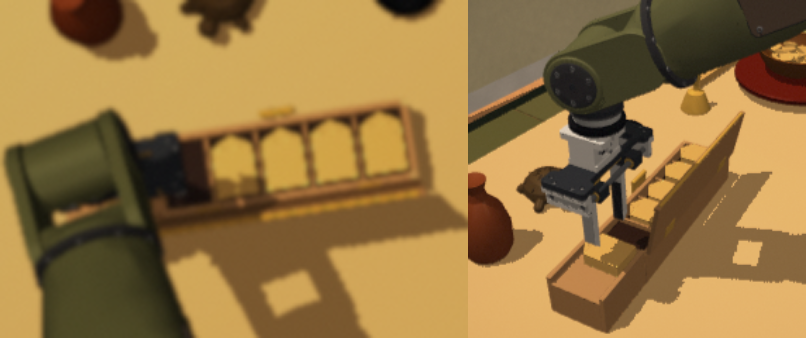

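The picture shows the fingers straddling the piece on the ledge, with the wide gripper body lying along the row and clear of the upright lid. The fingers are still closing.

```bash
python3 -m handwheel '[{"fingers":-0.4,"x":0,"y":0,"z":0,"spin":0},{"fingers":-0.5,"x":0,"y":0,"z":0,"spin":0},{"fingers":-0.5,"x":0,"y":0,"z":0,"spin":0},{"fingers":-0.5,"x":0,"y":0,"z":0,"spin":0},{"fingers":-0.5,"x":0,"y":0,"z":0,"spin":0},{"fingers":-0.5,"x":0,"y":-0.005,"z":0,"spin":0},{"fingers":-0.5,"x":0,"y":-0.015,"z":0,"spin":0},{"fingers":-0.5,"x":0,"y":-0.025,"z":0,"spin":0},{"fingers":-0.5,"x":0,"y":-0.03,"z":0,"spin":0},{"fingers":-0.5,"x":0,"y":-0.03,"z":0,"spin":0}]' 25
python3 - <<'E'
from fit import *
goto((-.005,.124),.12)
p=np.load('case.npy')
for n in('side','top'):
    im,d=snap(n,n[0]+'3'); W=world(n,d); q=tocase(W,p); z=W[...,2]
    m=(abs(q[...,0])<.041)&(q[...,1]>.162)&(q[...,1]<.27)&(z>.085)&(z<.125)
    print(n,m.sum(),q[m].min(0),q[m].max(0))
cv2.imwrite('pics/v3.png',cv2.resize(np.load('pics/s3.npz')['p'][150:310,130:300],None,fx=3.5,fy=3.5)[:,:,::-1])
E
```

```text
time_s: 4.3
ee_pos: [0.4938, 0.2165, 0.1269]
eef_rot: [-1.569, 0.0, -1.432]
force: [-0.5, -0.6, 0.7]
grip_width: 0.0238
t 4.3 tcp [0.4938 0.2165 0.1269] case [-0.0049  0.1911] rot [-1.5690e+00  4.0000e-04 -1.4318e+00] shift [ 0.0671  0.0069 -0.0001] spin 0.04 F [-0.5 -0.6  0.7] w 0.02376166956055834Traceback (most recent call last):
  File "<stdin>", line 7, in <module>
    return umr_minimum(a, axis, None, out, keepdims, initial, where)
ValueError: zero-size array to reduction operation minimum which has no identity
```

```bash
python3 - <<'E'
from fit import *
p=np.load('case.npy')
b=np.load('pics/s3.npz'); W=world('side',b['d']); q=tocase(W,p); z=W[...,2]
m=(abs(q[...,0])<.041)&(q[...,1]>.14)&(q[...,1]<.27)&(z>.072)&(z<.095)
print(m.sum(),np.percentile(q[m],[2,98],axis=0),np.percentile(z[m],[5,50,95]))
cv2.imwrite('pics/v3.png',cv2.resize(b['p'][130:310,130:300],None,fx=3.2,fy=3.2)[:,:,::-1])
E
```

```text
629 [[-0.04066153  0.17100741]
 [ 0.02970844  0.22216089]] [0.07462352 0.08040703 0.08219154]
```

View pics/v3.png

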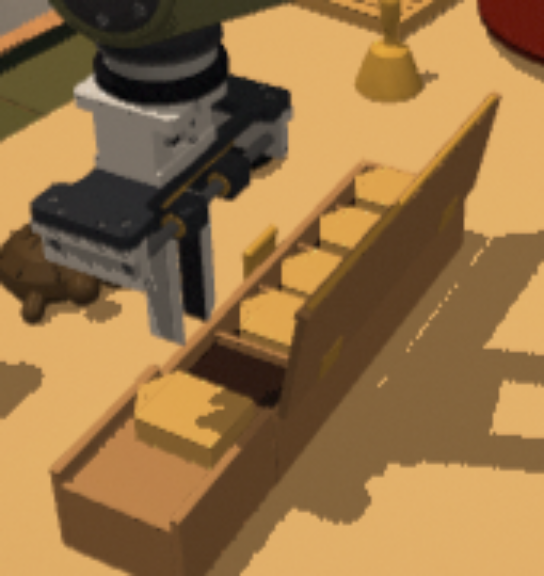

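The piece still lies on the ledge at about (195,415) in the crop; the jaws slipped off its top edge. I'll grip it about 7 mm deeper.

```bash
python3 -m handwheel '[{"fingers":1,"x":-0.003,"y":0,"z":0,"spin":0},{"fingers":1,"x":-0.003,"y":0,"z":0,"spin":0},{"fingers":1,"x":-0.003,"y":0,"z":0,"spin":0},{"fingers":1,"x":-0.003,"y":0,"z":0,"spin":0},{"fingers":1,"x":-0.003,"y":0,"z":0,"spin":0},{"fingers":1,"x":-0.003,"y":0,"z":0,"spin":0},{"fingers":1,"x":-0.003,"y":0.01,"z":0,"spin":0},{"fingers":1,"x":-0.003,"y":0.025,"z":0,"spin":0},{"fingers":1,"x":-0.003,"y":0.037,"z":0,"spin":0},{"fingers":1,"x":-0.003,"y":0.038,"z":0,"spin":0}]' 12
python3 -m handwheel '[{"fingers":0.3,"x":0,"y":0,"z":0,"spin":0},{"fingers":0.3,"x":0,"y":0,"z":0,"spin":0},{"fingers":0.3,"x":0,"y":0,"z":0,"spin":0},{"fingers":0.1,"x":0,"y":0,"z":0,"spin":0},{"fingers":0,"x":0,"y":0,"z":0,"spin":0},{"fingers":0,"x":0,"y":0,"z":0,"spin":0},{"fingers":0,"x":0,"y":0,"z":0,"spin":0},{"fingers":0,"x":0,"y":0,"z":0,"spin":0},{"fingers":0,"x":0,"y":0,"z":0,"spin":0},{"fingers":0,"x":0,"y":0,"z":0,"spin":0}]' 12
```

```text
time_s: 5.35
ee_pos: [0.492, 0.219, 0.0858]
eef_rot: [-1.574, -0.001, -1.432]
force: [-0.7, -0.7, 0.7]
grip_width: 0.0936
time_s: 6.35
ee_pos: [0.4929, 0.2193, 0.0877]
eef_rot: [-1.571, -0.0, -1.432]
force: [-0.1, -0.8, -0.6]
grip_width: 0.0473
```

```bash
python3 -m handwheel '[{"fingers":-0.05,"x":0,"y":0,"z":0,"spin":0},{"fingers":-0.1,"x":0,"y":0,"z":0,"spin":0},{"fingers":-0.1,"x":0,"y":0,"z":0,"spin":0},{"fingers":-0.1,"x":0,"y":0,"z":0,"spin":0},{"fingers":-0.1,"x":0,"y":0,"z":0,"spin":0},{"fingers":-0.1,"x":0,"y":0,"z":0,"spin":0},{"fingers":-0.1,"x":0,"y":0,"z":0,"spin":0},{"fingers":-0.1,"x":0,"y":0,"z":0,"spin":0},{"fingers":-0.1,"x":0,"y":0,"z":0,"spin":0},{"fingers":-0.1,"x":0,"y":0,"z":0,"spin":0}]' 12
python3 - <<'E'
from fit import *
goto((-.005,.124),.12)
snap('top','t4'); b,d=snap('side','s4')
cv2.imwrite('pics/v4.png',cv2.resize(b[190:300,140:260],None,fx=5,fy=5,interpolation=cv2.INTER_CUBIC)[:,:,::-1])
E
```

```text
time_s: 7.35
ee_pos: [0.4929, 0.2193, 0.0878]
eef_rot: [-1.571, -0.0, -1.432]
force: [-0.4, -0.1, 0.7]
grip_width: 0.0422
t 7.35 tcp [0.4929 0.2193 0.0878] case [-0.0054  0.194 ] rot [-1.5707 -0.     -1.4318] shift [ 0.07   -0.0322  0.0003] spin 0.04 F [-0.4 -0.1  0.7] w 0.04221532345715991
```

View pics/v4.png

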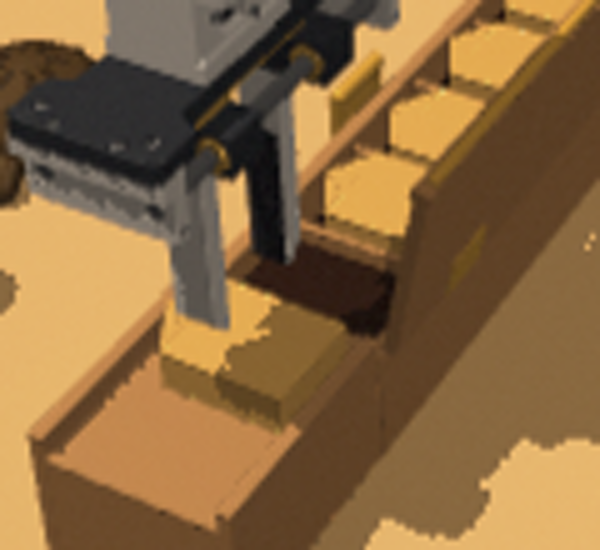

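```bash
python3 - <<'E'
from fit import *
p=np.load('case.npy')
b=np.load('pics/s4.npz'); W=world('side',b['d']); q=tocase(W,p)
for (u,v) in [(200,280),(200,300),(200,318),(215,322),(185,315),(200,335),(190,350),(240,330),(250,200),(275,240),(285,255),(280,275),(290,330),(270,395)]:
    y,x=190+v//5,140+u//5; print((u,v),q[y,x].round(3),W[y,x,2].round(3))
z=W[...,2]
m=(abs(q[...,0])<.041)&(q[...,1]>.14)&(q[...,1]<.27)&(z>.076)&(z<.086)
print(m.sum(),np.percentile(q[m],[2,98],axis=0),np.percentile(z[m],[5,50,95]))
for k in np.arange(-.035,.036,.01):
    s=m&(abs(q[...,0]-k)<.005); print(k.round(3),np.percentile(q[s][:,1],[2,98]).round(3) if s.sum()>5 else s.sum())
E
```

```text
(200, 280) [-0.01   0.226] 0.136
(200, 300) [-0.011  0.229] 0.128
(200, 318) [-0.01   0.228] 0.119
(215, 322) [-0.014  0.224] 0.115
(185, 315) [-0.002  0.227] 0.115
(200, 335) [0.008 0.206] 0.082
(190, 350) [0.007 0.215] 0.082
(240, 330) [-0.004  0.194] 0.08
(250, 200) [0.001 0.172] 0.135
(275, 240) [-0.011  0.173] 0.117
(285, 255) [-0.013  0.17 ] 0.108
(280, 275) [0.023 0.123] 0.044
(290, 330) [nan nan] nan
(270, 395) [-0.037  0.222] 0.081
505 [[-0.04038983  0.17064673]
 [ 0.02622539  0.22169047]] [0.07803284 0.08051691 0.08239994]
-0.035 [0.172 0.222]
-0.025 [0.171 0.222]
-0.015 [0.171 0.221]
-0.005 [0.171 0.221]
0.005 [0.171 0.221]
0.015 [0.17  0.221]
0.025 [0.197 0.216]
0.035 5
```

```bash
python3 - <<'E'
from fit import *
p=np.load('case.npy')
for t,tz,cy in(('s1',.25,.1937),('s2',.0964,.191),('s3',.1269,.191),('s4',.0878,.194)):
    W=world('side',np.load(f'pics/{t}.npz')['d']); q=tocase(W,p); z=W[...,2]
    m=(abs(q[...,0]+.005)<.012)&(abs(q[...,1]-cy)<.065)&(z>.088)&(z<tz+.09)
    print(t,tz,'tip z',np.percentile(z[m],[0,1,3]).round(4), 'hist',np.histogram(z[m],bins=np.arange(.08,.36,.01))[0])
# whole-gripper z structure at +y outer face side
W=world('side',np.load('pics/s1.npz')['d']); q=tocase(W,p); z=W[...,2]
m=(abs(q[...,0]+.005)<.1)&(abs(q[...,1]-.194)<.11)&(z>.15)
for a in np.arange(.2,.5,.01):
    s=m&(abs(z-a)<.005)
    if s.sum()>4: print(a.round(2),s.sum(),np.percentile(q[s],[2,98],axis=0).round(3).tolist())
from scipy.spatial.transform import Rotation
E
```

```text
s1 0.25 tip z [0.2668 0.2688 0.2713] hist [  0   0   0   0   0   0   0   0   0   0   0   0   0   0   0   0   0   0
  17  79 101 107 117 116 107 125   0]
s2 0.0964 tip z [0.1134 0.1148 0.1175] hist [ 0  0  0 25 63 81 79 81 75 69 29  0  0  0  0  0  0  0  0  0  0  0  0  0
  0  0  0]
s3 0.1269 tip z [0.1435 0.1467 0.1491] hist [ 0  0  0  0  0  0 18 73 78 85 88 80 71 35  0  0  0  0  0  0  0  0  0  0
  0  0  0]
s4 0.0878 tip z [0.1054 0.1066 0.1092] hist [ 0  0 16 64 73 79 82 63 48 35  0  0  0  0  0  0  0  0  0  0  0  0  0  0
  0  0  0]
0.27 46 [[-0.013, 0.143], [0.007, 0.25]]
0.28 100 [[-0.013, 0.14], [0.005, 0.256]]
0.29 105 [[-0.013, 0.139], [0.005, 0.256]]
0.3 116 [[-0.013, 0.138], [0.006, 0.256]]
0.31 112 [[-0.013, 0.138], [0.006, 0.256]]
0.32 109 [[-0.013, 0.14], [0.005, 0.256]]
0.33 125 [[-0.013, 0.139], [0.006, 0.256]]
0.34 121 [[-0.013, 0.138], [0.006, 0.256]]
0.35 61 [[-0.013, 0.136], [0.004, 0.257]]
0.36 41 [[-0.027, 0.138], [0.02, 0.276]]
0.37 302 [[-0.037, 0.121], [0.027, 0.278]]
0.38 501 [[-0.037, 0.122], [0.027, 0.277]]
0.39 388 [[-0.037, 0.116], [0.025, 0.283]]
0.4 463 [[-0.037, 0.117], [0.025, 0.285]]
0.41 1033 [[-0.036, 0.111], [0.026, 0.284]]
0.42 263 [[-0.025, 0.181], [0.015, 0.237]]
0.43 225 [[-0.024, 0.18], [0.015, 0.237]]
0.44 149 [[-0.035, 0.197], [0.018, 0.238]]
0.45 392 [[-0.037, 0.189], [0.028, 0.238]]
0.46 387 [[-0.04, 0.175], [0.025, 0.234]]
0.47 251 [[-0.035, 0.184], [0.017, 0.228]]
0.48 242 [[-0.037, 0.184], [0.02, 0.23]]
0.49 175 [[-0.037, 0.195], [0.012, 0.231]]
```

The measurements disagree: the depth images put the fingertips about 19 mm above the reported TCP, where they should be 19 mm below it. The gap is the same in all four poses. So I'll use tip z = reported z + 0.019, and so far the jaws only closed in the air. Regrasping with tips at about 0.074.

```bash
python3 -m handwheel '[{"fingers":1,"x":0,"y":0,"z":0,"spin":0},{"fingers":1,"x":0,"y":0,"z":0,"spin":0},{"fingers":1,"x":0,"y":0,"z":0,"spin":0},{"fingers":1,"x":0,"y":0,"z":0,"spin":0},{"fingers":1,"x":0,"y":0,"z":0,"spin":0},{"fingers":1,"x":0,"y":0,"z":0,"spin":0},{"fingers":1,"x":0,"y":0.01,"z":0,"spin":0},{"fingers":1,"x":0,"y":0.022,"z":0,"spin":0},{"fingers":1,"x":0,"y":0.032,"z":0,"spin":0},{"fingers":1,"x":0,"y":0.033,"z":0,"spin":0}]' 12
python3 -m handwheel '[{"fingers":0.3,"x":0,"y":0,"z":0,"spin":0},{"fingers":0.3,"x":0,"y":0,"z":0,"spin":0},{"fingers":0.2,"x":0,"y":0,"z":0,"spin":0},{"fingers":0.1,"x":0,"y":0,"z":0,"spin":0},{"fingers":0,"x":0,"y":0,"z":0,"spin":0},{"fingers":0,"x":0,"y":0,"z":0,"spin":0},{"fingers":0,"x":0,"y":0,"z":0,"spin":0},{"fingers":0,"x":0,"y":0,"z":0,"spin":0},{"fingers":0,"x":0,"y":0,"z":0,"spin":0},{"fingers":0,"x":0,"y":0,"z":0,"spin":0}]' 15
```

```text
time_s: 8.45
ee_pos: [0.492, 0.219, 0.0528]
eef_rot: [-1.574, -0.001, -1.432]
force: [-0.6, -0.2, -0.5]
grip_width: 0.0938
time_s: 9.45
ee_pos: [0.493, 0.2194, 0.0549]
eef_rot: [-1.571, 0.0, -1.432]
force: [-0.5, -0.4, 3.0]
grip_width: 0.052
```

```bash
python3 -m handwheel '[{"fingers":-0.1,"x":0,"y":-0.006,"z":0,"spin":0},{"fingers":-0.1,"x":0,"y":-0.014,"z":0,"spin":0},{"fingers":-0.1,"x":0.01,"y":-0.018,"z":0,"spin":0},{"fingers":-0.1,"x":0.025,"y":-0.018,"z":0,"spin":0},{"fingers":-0.1,"x":0.04,"y":-0.018,"z":0,"spin":0},{"fingers":-0.1,"x":0.055,"y":-0.018,"z":0,"spin":0},{"fingers":-0.1,"x":0.065,"y":-0.018,"z":0,"spin":0},{"fingers":-0.1,"x":0.07,"y":-0.018,"z":0,"spin":0},{"fingers":-0.1,"x":0.07,"y":-0.018,"z":0,"spin":0},{"fingers":-0.1,"x":0.07,"y":-0.018,"z":0,"spin":0}]' 20
python3 - <<'E'
from fit import *
goto((-.005,.124),.045)
p=np.load('case.npy')
b,d=snap('side','s5'); W=world('side',d); q=tocase(W,p); z=W[...,2]
m=(abs(q[...,0])<.06)&(abs(q[...,1]-.124)<.05)&(z>.093)&(z<.105)
for k in np.arange(-.035,.036,.01):
    s=m&(abs(q[...,0]-k)<.005); print(k.round(3),s.sum(),np.percentile(q[s][:,1],[2,98]).round(4),np.median(z[s]).round(4)) if s.sum()>5 else 0
print(np.percentile(q[m][:,0],[1,99]))
# same on bay mouth edges in s0 (same camera bias): dividers/wall
W=world('side',np.load('pics/s0.npz')['d']); q=tocase(W,p); z=W[...,2]
s=(abs(q[...,0])<.02)&(abs(q[...,1]-.124)<.06)&(z<.053); print('bay floor y',np.percentile(q[s][:,1],[1,99]))
s=(abs(q[...,1]-.124)<.02)&(abs(q[...,0])<.06)&(z<.053); print('bay floor x',np.percentile(q[s][:,0],[1,99]))
s=(abs(q[...,0])<.02)&(abs(q[...,1]-.2)<.06)&(z>.077); print('piece y at start',np.percentile(q[s][:,1],[1,99]))
E
```

```text
time_s: 10.45
ee_pos: [0.5026, 0.1502, 0.0727]
eef_rot: [-1.571, 0.0, -1.432]
force: [0.3, 0.4, -0.3]
grip_width: 0.0518
t 10.45 tcp [0.5026 0.1502 0.0727] case [-0.0053  0.1242] rot [-1.5709e+00  1.0000e-04 -1.4318e+00] shift [0.0002 0.0277 0.0003] spin 0.03 F [ 0.3  0.4 -0.3] w 0.05177428165769588
-0.035 71 [0.1039 0.1513] 0.098
-0.025 72 [0.1006 0.1512] 0.0985
-0.015 100 [0.0878 0.1626] 0.0988
-0.005 64 [0.098  0.1625] 0.099
0.005 35 [0.0971 0.1598] 0.0987
0.015 22 [0.0991 0.1514] 0.0982
0.025 11 [0.1281 0.1431] 0.0974
[-0.04126776  0.02989655]
bay floor y [0.08781105 0.13798055]
bay floor x [-0.05882731  0.04000507]
piece y at start [0.1702384  0.22167366]
```

```bash
python3 -m handwheel '[{"fingers":-0.1,"x":0,"y":0.007,"z":0,"spin":0},{"fingers":-0.1,"x":0,"y":0.014,"z":0,"spin":0},{"fingers":-0.1,"x":0,"y":0.02,"z":0,"spin":0},{"fingers":-0.1,"x":0,"y":0.024,"z":0,"spin":0},{"fingers":-0.1,"x":0,"y":0.027,"z":0,"spin":0},{"fingers":-0.1,"x":0,"y":0.027,"z":0,"spin":0},{"fingers":-0.1,"x":0,"y":0.027,"z":0,"spin":0},{"fingers":0.2,"x":0,"y":0.027,"z":0,"spin":0},{"fingers":0.4,"x":0,"y":0.027,"z":0,"spin":0},{"fingers":0.5,"x":0,"y":0.027,"z":0,"spin":0}]'
python3 -m handwheel '[{"fingers":0.5,"x":0,"y":-0.01,"z":0,"spin":0},{"fingers":0.5,"x":0,"y":-0.03,"z":0,"spin":0},{"fingers":-1,"x":0,"y":-0.05,"z":0,"spin":0},{"fingers":-1,"x":0,"y":-0.06,"z":0,"spin":0},{"fingers":-1,"x":0,"y":-0.06,"z":0,"spin":0},{"fingers":-1,"x":0,"y":-0.06,"z":0,"spin":0},{"fingers":-1,"x":0,"y":-0.06,"z":0,"spin":0},{"fingers":-1,"x":0,"y":-0.06,"z":0,"spin":0},{"fingers":-1,"x":0,"y":-0.06,"z":0,"spin":0},{"fingers":-1,"x":0,"y":-0.06,"z":0,"spin":0}]'
python3 - <<'E'
from fit import *
goto((0,.124),.06)
p=np.load('case.npy')
b,d=snap('side','s6'); W=world('side',d); q=tocase(W,p); z=W[...,2]
for B in(-.124,-.062,0,.062,.124):
    s=(q[...,0]>-.02)&(q[...,0]<.03)&(abs(q[...,1]-B-.002)<.018)&(z<.085)&(z>.04); print(B,s.sum(),np.median(z[s]).round(4)+.0015)
m=(abs(q[...,0])<.06)&(abs(q[...,1]-.124)<.03)&(z>.062)&(z<.08)
print(np.percentile(q[m],[1,99],axis=0)); s=m&(abs(q[...,0])<.03); A=np.c_[q[s],np.ones(s.sum())]; print('plane',np.linalg.lstsq(A,z[s],rcond=None)[0])
cv2.imwrite('pics/v6.png',cv2.resize(b[140:310,130:300],None,fx=3.2,fy=3.2)[:,:,::-1])
E
```

```text
time_s: 11.5
ee_pos: [0.5027, 0.15, 0.0459]
eef_rot: [-1.57, 0.0, -1.432]
force: [-0.6, 0.8, -0.7]
grip_width: 0.0687
time_s: 12.5
ee_pos: [0.5025, 0.15, 0.1055]
eef_rot: [-1.571, -0.0, -1.432]
force: [-0.8, 0.0, -0.3]
grip_width: 0.0097
t 12.5 tcp [0.5025 0.15   0.1055] case [-0.0054  0.124 ] rot [-1.5713 -0.     -1.4318] shift [-0.      0.0455  0.0054] spin 0.03 F [-0.8  0.  -0.3] w 0.009673412958647074
-0.124 106 0.0672
-0.062 114 0.06319999999999999
0 120 0.0599
0.062 159 0.0618
0.124 221 0.0692
[[-0.04037889  0.09898542]
 [ 0.03038969  0.15139018]]
plane [-0.00443627 -0.01648859  0.06956239]
```

View pics/v6.png

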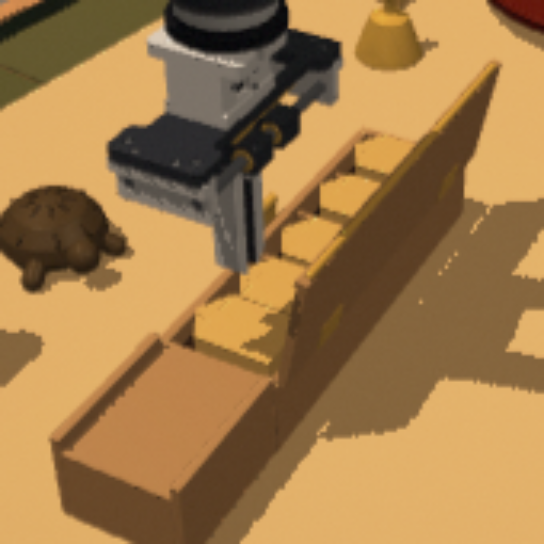

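The piece sits flat in the bay, at about (240,330) in the crop, with its top some 9 mm above the rim. Now I'll press it down slowly with the closed fingers.

```bash
python3 -m handwheel '[{"fingers":-1,"x":0,"y":0.02,"z":0.004,"spin":0},{"fingers":-1,"x":0,"y":0.04,"z":0.004,"spin":0},{"fingers":-1,"x":0,"y":0.049,"z":0.004,"spin":0},{"fingers":-1,"x":0,"y":0.052,"z":0.004,"spin":0},{"fingers":-1,"x":0,"y":0.054,"z":0.004,"spin":0},{"fingers":-1,"x":0,"y":0.056,"z":0.004,"spin":0},{"fingers":-1,"x":0,"y":0.058,"z":0.004,"spin":0},{"fingers":-1,"x":0,"y":0.06,"z":0.004,"spin":0},{"fingers":-1,"x":0,"y":0.0615,"z":0.004,"spin":0},{"fingers":-1,"x":0,"y":0.0615,"z":0.004,"spin":0}]' 20
```

```text
time_s: 13.55
ee_pos: [0.5071, 0.1507, 0.0454]
eef_rot: [-1.569, 0.0, -1.432]
force: [-2.3, -1.0, 6.3]
grip_width: 0.0004
```

```bash
python3 -m handwheel '[{"fingers":-1,"x":0,"y":0.0005,"z":0,"spin":0},{"fingers":-1,"x":0,"y":0.001,"z":0,"spin":0},{"fingers":-1,"x":0,"y":0.0015,"z":0,"spin":0},{"fingers":-1,"x":0,"y":0.002,"z":0,"spin":0},{"fingers":-1,"x":0,"y":0.0023,"z":0,"spin":0},{"fingers":-1,"x":0,"y":0.0026,"z":0,"spin":0},{"fingers":-1,"x":0,"y":0.0028,"z":0,"spin":0},{"fingers":-1,"x":0,"y":0.003,"z":0,"spin":0},{"fingers":-1,"x":0,"y":0.003,"z":0,"spin":0},{"fingers":-1,"x":0,"y":0.003,"z":0,"spin":0}]'
```

```text
time_s: 14.55
ee_pos: [0.5072, 0.1507, 0.0426]
eef_rot: [-1.569, 0.0, -1.432]
force: [-3.5, -1.0, 9.0]
grip_width: 0.0004
```

```bash
python3 -m handwheel '[{"fingers":-1,"x":0,"y":0.0005,"z":0,"spin":0},{"fingers":-1,"x":0,"y":0.001,"z":0,"spin":0},{"fingers":-1,"x":0,"y":0.0015,"z":0,"spin":0},{"fingers":-1,"x":0,"y":0.002,"z":0,"spin":0},{"fingers":-1,"x":0,"y":0.0022,"z":0,"spin":0},{"fingers":-1,"x":0,"y":0.0024,"z":0,"spin":0},{"fingers":-1,"x":0,"y":0.0025,"z":0,"spin":0},{"fingers":-1,"x":0,"y":0.0025,"z":0,"spin":0},{"fingers":-1,"x":0,"y":0.0025,"z":0,"spin":0},{"fingers":-1,"x":0,"y":0.0025,"z":0,"spin":0}]'
```

```text
time_s: 15.55
ee_pos: [0.5072, 0.1507, 0.0405]
eef_rot: [-1.569, 0.0, -1.432]
force: [-4.4, -1.7, 12.2]
grip_width: 0.0002
```

```bash
python3 -m handwheel '[{"fingers":-1,"x":0,"y":0.0003,"z":0,"spin":0},{"fingers":-1,"x":0,"y":0.0006,"z":0,"spin":0},{"fingers":-1,"x":0,"y":0.0009,"z":0,"spin":0},{"fingers":-1,"x":0,"y":0.0012,"z":0,"spin":0},{"fingers":-1,"x":0,"y":0.0015,"z":0,"spin":0},{"fingers":-1,"x":0,"y":0.0015,"z":0,"spin":0},{"fingers":-1,"x":0,"y":0.0015,"z":0,"spin":0},{"fingers":-1,"x":0,"y":0.0015,"z":0,"spin":0},{"fingers":-1,"x":0,"y":0.0015,"z":0,"spin":0},{"fingers":-1,"x":0,"y":0.0015,"z":0,"spin":0}]'
```

```text
time_s: 16.55
ee_pos: [0.5076, 0.1508, 0.0403]
eef_rot: [-1.568, 0.0, -1.432]
force: [-11.0, -2.5, 29.4]
grip_width: 0.0002
```

Hard stop reached: z stopped falling at 0.0403 while the force rose to 29 N. Next, the stowed pieces at y = 62, −62 and −124, each to about 3 mm below the rim.

```bash
python3 -m handwheel '[{"fingers":-1,"x":0,"y":-0.02,"z":0,"spin":0},{"fingers":-1,"x":0.02,"y":-0.03,"z":-0.002,"spin":0},{"fingers":-1,"x":0.05,"y":-0.03,"z":-0.002,"spin":0},{"fingers":-1,"x":0.062,"y":-0.025,"z":-0.002,"spin":0},{"fingers":-1,"x":0.062,"y":-0.012,"z":-0.002,"spin":0},{"fingers":-1,"x":0.062,"y":-0.006,"z":-0.002,"spin":0},{"fingers":-1,"x":0.062,"y":-0.004,"z":-0.002,"spin":0},{"fingers":-1,"x":0.062,"y":-0.002,"z":-0.002,"spin":0},{"fingers":-1,"x":0.062,"y":-0.0005,"z":-0.002,"spin":0},{"fingers":-1,"x":0.062,"y":-0.0005,"z":-0.002,"spin":0}]'
python3 -c "
from fit import *
goto((-.002,-.062),.04)"
```

```text
time_s: 17.55
ee_pos: [0.5128, 0.0895, 0.0372]
eef_rot: [-1.572, -0.001, -1.431]
force: [-0.8, -2.0, 4.4]
grip_width: 0.0004
t 17.55 tcp [0.5128 0.0895 0.0372] case [-0.0036  0.0626] rot [-1.5719e+00 -6.0000e-04 -1.4308e+00] shift [ 0.1246 -0.0028  0.0014] spin 0.09 F [-0.8 -2.   4.4] w 0.00036259263603849494
```

```bash
python3 -m handwheel '[{"fingers":-1,"x":0,"y":-0.02,"z":0,"spin":0},{"fingers":-1,"x":0.02,"y":-0.03,"z":0.001,"spin":0},{"fingers":-1,"x":0.05,"y":-0.03,"z":0.001,"spin":0},{"fingers":-1,"x":0.062,"y":-0.025,"z":0.001,"spin":0},{"fingers":-1,"x":0.062,"y":-0.012,"z":0.001,"spin":0},{"fingers":-1,"x":0.062,"y":-0.007,"z":0.001,"spin":0},{"fingers":-1,"x":0.062,"y":-0.004,"z":0.001,"spin":0},{"fingers":-1,"x":0.062,"y":-0.002,"z":0.001,"spin":0},{"fingers":-1,"x":0.062,"y":-0.0005,"z":0.001,"spin":0},{"fingers":-1,"x":0.062,"y":-0.0005,"z":0.001,"spin":0}]'
python3 -m handwheel '[{"fingers":-1,"x":0,"y":-0.02,"z":0,"spin":0},{"fingers":-1,"x":0.02,"y":-0.03,"z":0,"spin":0},{"fingers":-1,"x":0.05,"y":-0.03,"z":0,"spin":0},{"fingers":-1,"x":0.062,"y":-0.025,"z":0,"spin":0},{"fingers":-1,"x":0.062,"y":-0.012,"z":0,"spin":0},{"fingers":-1,"x":0.062,"y":-0.008,"z":0,"spin":0},{"fingers":-1,"x":0.062,"y":-0.005,"z":0,"spin":0},{"fingers":-1,"x":0.062,"y":-0.0025,"z":0,"spin":0},{"fingers":-1,"x":0.062,"y":-0.0005,"z":0,"spin":0},{"fingers":-1,"x":0.062,"y":-0.0005,"z":0,"spin":0}]'
python3 -c "
from fit import *
goto((-.002,-.124),.04)"
```

```text
time_s: 18.55
ee_pos: [0.5222, 0.0287, 0.0379]
eef_rot: [-1.572, 0.0, -1.431]
force: [0.3, 0.2, -0.8]
grip_width: 0.0005
time_s: 19.55
ee_pos: [0.5307, -0.0328, 0.0381]
eef_rot: [-1.572, 0.0, -1.431]
force: [-0.2, -1.3, 0.4]
grip_width: 0.0004
t 19.55 tcp [ 0.5307 -0.0328  0.0381] case [-0.0027 -0.0609] rot [-1.5724e+00  1.0000e-04 -1.4308e+00] shift [ 0.0631 -0.0019  0.0006] spin 0.09 F [-0.2 -1.3  0.4] w 0.00040186495089001293
```

```bash
python3 -m handwheel '[{"fingers":-1,"x":0,"y":-0.02,"z":0,"spin":0},{"fingers":-1,"x":0.02,"y":-0.035,"z":0,"spin":0},{"fingers":-1,"x":0.05,"y":-0.035,"z":0,"spin":0},{"fingers":-1,"x":0.063,"y":-0.025,"z":0,"spin":0},{"fingers":-1,"x":0.063,"y":-0.012,"z":0,"spin":0},{"fingers":-1,"x":0.063,"y":-0.009,"z":0,"spin":0},{"fingers":-1,"x":0.063,"y":-0.006,"z":0,"spin":0},{"fingers":-1,"x":0.063,"y":-0.004,"z":0,"spin":0},{"fingers":-1,"x":0.063,"y":-0.002,"z":0,"spin":0},{"fingers":-1,"x":0.063,"y":0,"z":0,"spin":0}]'
python3 -m handwheel '[{"fingers":-1,"x":0,"y":0,"z":0,"spin":0},{"fingers":-1,"x":0,"y":0,"z":0,"spin":0},{"fingers":-1,"x":0,"y":-0.03,"z":0,"spin":0},{"fingers":-1,"x":0,"y":-0.07,"z":0,"spin":0},{"fingers":-1,"x":0,"y":-0.11,"z":-0.01,"spin":0},{"fingers":-1,"x":0,"y":-0.15,"z":-0.05,"spin":0},{"fingers":-1,"x":0,"y":-0.17,"z":-0.09,"spin":0},{"fingers":-1,"x":0,"y":-0.17,"z":-0.13,"spin":0},{"fingers":-1,"x":0,"y":-0.17,"z":-0.15,"spin":0},{"fingers":-1,"x":0,"y":-0.17,"z":-0.15,"spin":0}]'
python3 - <<'E'
from fit import *
p=np.load('case.npy'); goto((-.12,-.065),.1)
for n in('top','side'):
    b,d=snap(n,n[0]+'7'); W=world(n,d); q=tocase(W,p); z=W[...,2]
    for B in(-.124,-.062,0,.062,.124):
        s=(q[...,0]>-.02)&(q[...,0]<.02)&(abs(q[...,1]-B-.001)<.018)&(z<.085)&(z>.04); print(n,B,s.sum(),np.median(z[s]).round(4))
    s=(abs(q[...,0]-.046)<.0025)&(abs(q[...,1])<.15)&(z>.04); print('rim',np.median(z[s]))
    L=W[(q[...,0]<-.04)&(q[...,0]>-.12)&(abs(q[...,1])<.155)&(z>.09)&(z<.19)]
    if len(L): ql=tocase(L,p); print('lid',len(L),np.percentile(ql[:,0],[1,50,99]),np.percentile(L[:,2],[1,99]))
E
```

```text
time_s: 20.55
ee_pos: [0.5396, -0.0955, 0.0382]
eef_rot: [-1.572, -0.001, -1.431]
force: [-4.4, -6.9, 9.7]
grip_width: 0.0004
time_s: 21.55
ee_pos: [0.3898, -0.116, 0.2081]
eef_rot: [-1.571, 0.001, -1.432]
force: [0.2, 0.1, -0.4]
grip_width: 0.0008
t 21.55 tcp [ 0.3898 -0.116   0.2081] case [-0.1537 -0.1239] rot [-1.5714e+00  5.0000e-04 -1.4319e+00] shift [-0.0589  0.1081  0.0338] spin 0.03 F [ 0.2  0.1 -0.4] w 0.000797232219093273
top -0.124 137 0.0561
top -0.062 138 0.0565
top 0 136 0.056
top 0.062 138 0.0554
top 0.124 138 0.0584
rim 0.05972693645849314
lid 589 [-0.07769039 -0.06898879 -0.05675457] [0.09071168 0.16856064]
side -0.124 68 0.055
side -0.062 80 0.0558
side 0 90 0.055
side 0.062 118 0.0543
side 0.124 185 0.0576
rim 0.058487146909213306
lid 1214 [-0.08015506 -0.07426082 -0.06577182] [0.09057153 0.16412167]
```

```bash
python3 -m handwheel '[{"fingers":-1,"x":-0.015,"y":0.02,"z":0,"spin":0},{"fingers":-1,"x":-0.04,"y":0.05,"z":0.01,"spin":0},{"fingers":-1,"x":-0.059,"y":0.075,"z":0.03,"spin":0},{"fingers":-1,"x":-0.059,"y":0.082,"z":0.044,"spin":0},{"fingers":-1,"x":-0.059,"y":0.082,"z":0.054,"spin":0},{"fingers":-1,"x":-0.059,"y":0.082,"z":0.066,"spin":0},{"fingers":-1,"x":-0.059,"y":0.08,"z":0.079,"spin":0},{"fingers":-1,"x":-0.059,"y":0.08,"z":0.092,"spin":0},{"fingers":-1,"x":-0.059,"y":0.082,"z":0.105,"spin":0},{"fingers":-1,"x":-0.059,"y":0.083,"z":0.119,"spin":0}]'
python3 - <<'E'
from fit import *
p=np.load('case.npy'); goto((.007,-.065),.097)
b,d=snap('side','s8')
cv2.imwrite('pics/v8.png',cv2.resize(b[60:310,130:330],None,fx=2.3,fy=2.3)[:,:,::-1])
E
```

```text
time_s: 22.65
ee_pos: [0.5022, -0.0421, 0.1261]
eef_rot: [-1.571, -0.0, -1.432]
force: [-1.5, 0.1, -1.0]
grip_width: 0.0003
t 22.65 tcp [ 0.5022 -0.0421  0.1261] case [-0.0322 -0.0663] rot [-1.5707e+00 -1.0000e-04 -1.4324e+00] shift [-0.0013  0.0291  0.0392] spin 0.0 F [-1.5  0.1 -1. ] w 0.00027276052368028575
```

View pics/v8.png

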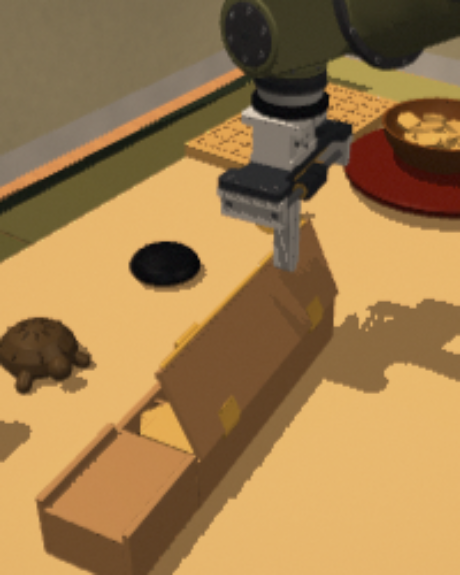

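The lid is past vertical (about 1.2 rad) and being pushed by the finger. I'll follow the arc down.

```bash
python3 -m handwheel '[{"fingers":-1,"x":0,"y":0.005,"z":0.01,"spin":0},{"fingers":-1,"x":0,"y":0.012,"z":0.02,"spin":0},{"fingers":-1,"x":0,"y":0.02,"z":0.03,"spin":0},{"fingers":-1,"x":0,"y":0.029,"z":0.039,"spin":0},{"fingers":-1,"x":0,"y":0.036,"z":0.045,"spin":0},{"fingers":-1,"x":0,"y":0.0435,"z":0.05,"spin":0},{"fingers":-1,"x":0,"y":0.05,"z":0.054,"spin":0},{"fingers":-1,"x":0,"y":0.055,"z":0.057,"spin":0},{"fingers":-1,"x":0,"y":0.059,"z":0.06,"spin":0},{"fingers":-1,"x":0,"y":0.062,"z":0.063,"spin":0}]'
python3 -c "
from fit import *
goto((.032,-.065),.05)"
```

```text
time_s: 23.7
ee_pos: [0.5638, -0.0333, 0.0635]
eef_rot: [-1.571, -0.0, -1.432]
force: [0.5, 0.3, 0.3]
grip_width: 0.0005
t 23.7 tcp [ 0.5638 -0.0333  0.0635] case [ 0.03  -0.066] rot [-1.5707 -0.     -1.4318] shift [-0.001   0.0135  0.002 ] spin 0.03 F [0.5 0.3 0.3] w 0.0005459132984572822
```

```bash
python3 -m handwheel '[{"fingers":-1,"x":0,"y":0.002,"z":0.003,"spin":0},{"fingers":-1,"x":0,"y":0.004,"z":0.004,"spin":0},{"fingers":-1,"x":0,"y":0.006,"z":0.004,"spin":0},{"fingers":-1,"x":0,"y":0.008,"z":0.004,"spin":0},{"fingers":-1,"x":0,"y":0.0095,"z":0.004,"spin":0},{"fingers":-1,"x":0,"y":0.011,"z":0.004,"spin":0},{"fingers":-1,"x":0,"y":0.0125,"z":0.004,"spin":0},{"fingers":-1,"x":0,"y":0.0135,"z":0.004,"spin":0},{"fingers":-1,"x":0,"y":0.0145,"z":0.004,"spin":0},{"fingers":-1,"x":0,"y":0.0145,"z":0.004,"spin":0}]'
python3 - <<'E'
from fit import *
p=np.load('case.npy'); goto((.034,-.065),.05)
for n in('side','top'):
    b,d=snap(n,n[0]+'9'); W=world(n,d); q=tocase(W,p); z=W[...,2]
    s=(abs(q[...,0])<.045)&(q[...,1]>.0)&(q[...,1]<.15)&(z<.1)&(z>.05); print(n,s.sum(),np.polyfit(q[s][:,0],z[s],1))
E
```

```text
time_s: 24.7
ee_pos: [0.5674, -0.0328, 0.0503]
eef_rot: [-1.571, -0.0, -1.432]
force: [-6.8, 1.3, 15.5]
grip_width: 0.0004
t 24.7 tcp [ 0.5674 -0.0328  0.0503] case [ 0.0336 -0.066 ] rot [-1.5711 -0.     -1.4318] shift [-0.001   0.0003  0.0004] spin 0.04 F [-6.8  1.3 15.5] w 0.0004275161265099072
side 1537 [-0.00466287  0.0676932 ]
top 1024 [-0.00126601  0.06872638]
```

```bash
python3 -m handwheel '[{"fingers":-1,"x":0,"y":-0.005,"z":0,"spin":0},{"fingers":-1,"x":0,"y":-0.02,"z":0,"spin":0},{"fingers":-1,"x":0,"y":-0.05,"z":0,"spin":0},{"fingers":-1,"x":0,"y":-0.08,"z":-0.02,"spin":0},{"fingers":-1,"x":0,"y":-0.11,"z":-0.06,"spin":0},{"fingers":-1,"x":0,"y":-0.13,"z":-0.1,"spin":0},{"fingers":-1,"x":0,"y":-0.13,"z":-0.14,"spin":0},{"fingers":-1,"x":0,"y":-0.13,"z":-0.16,"spin":0},{"fingers":-1,"x":0,"y":-0.13,"z":-0.16,"spin":0},{"fingers":-1,"x":0,"y":-0.13,"z":-0.16,"spin":0}]'
python3 - <<'E'
from fit import *
p=np.load('case.npy'); goto((.034,-.065),.05)
for n in('side','top'):
    b,d=snap(n,n[0]+'10'); W=world(n,d); q=tocase(W,p); z=W[...,2]
    s=(abs(q[...,0])<.045)&(abs(q[...,1])<.15)&(z<.1)&(z>.05); print(n,s.sum(),np.polyfit(q[s][:,0],z[s],1))
    d0=np.load(f'pics/{n[0]}0.npz')['d']
    for nm,c in dict(flask=(.71,.27),bell=(.702,-.33),tortoise=(.739,.104),stone=(.75,-.13),cup=(.341,-.415)).items():
        u,v=proj(n,[*c,.03])[0].astype(int); sl=np.s_[max(0,v-20):v+20,max(0,u-20):u+20]
        print(nm,np.median(abs(d[sl]-d0[sl])).round(4),(abs(d[sl]-d0[sl])>.02).mean().round(2))
A=np.load('pics/t10.npz')['p'][90:270,110:400]; B=np.load('pics/s10.npz')['p'][60:330,60:330]
B=cv2.resize(B,(400,400)); A=cv2.resize(A,(400,248)); im=np.zeros((400,800,3),np.uint8); im[:,:400]=B; im[:248,400:]=A
cv2.imwrite('pics/v10.png',im[:,:,::-1])
E
```

```text
time_s: 25.8
ee_pos: [0.4096, -0.055, 0.1801]
eef_rot: [-1.569, -0.0, -1.432]
force: [0.2, -0.8, -0.4]
grip_width: 0.0006
t 25.8 tcp [ 0.4096 -0.055   0.1801] case [-0.1257 -0.0662] rot [-1.5694e+00 -5.0000e-04 -1.4322e+00] shift [-0.0012  0.1301  0.1597] spin 0.02 F [ 0.2 -0.8 -0.4] w 0.0005709674080836874
side 2673 [-0.00226517  0.06785926]
flask 0.0016 0.01
bell 0.0033 0.07
tortoise 0.0021 0.01
stone 0.0027 0.01
cup 0.5657 0.74
top 2612 [-0.00623273  0.0687797 ]
flask 0.0035 0.01
bell 0.0035 0.01
tortoise 0.0035 0.01
stone 0.0034 0.01
cup 0.0034 0.01
```

View pics/v10.png

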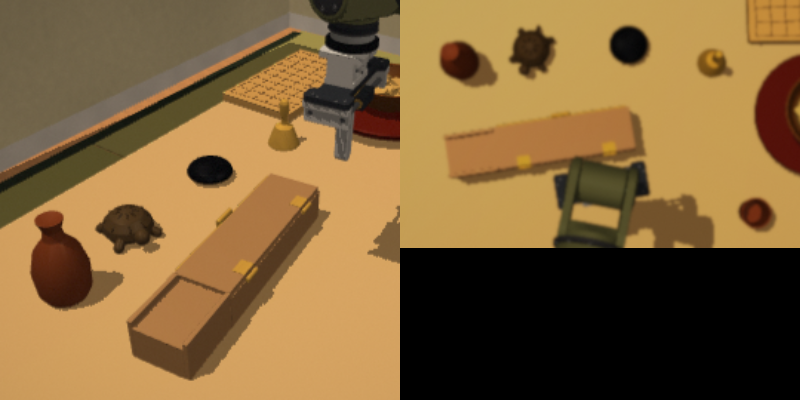

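The lid lies flat with its top at 0.069, the catch nose stands over its far edge, the robot is clear and the other things haven't moved. Handing in.

```bash
python3 -c "
from station import workorder
print(workorder.hand_in())"
```

```text
the job is handed in; nothing more can be done
None
```

The job is handed in: the last piece is in its bay, nothing stands above the rim, and the lid is shut. It took about 26 s of robot time.

**What I did**
- I gripped the last piece by its long sides, lowered it into the empty bay and pressed it to its hard stop with the closed fingers. The force there was about 29 N.
- I then pressed down all four stowed pieces with the fingers. Three stood above the rim, by about 6, 3 and 1 mm. The one at y = 0 was about level with it. The highest reading at the end of a press was about 10 N.
- I pushed the lid over from behind and pressed its far edge beside the catch.

**Last checks**
- **Pieces:** before the lid closed, the stowed tops were 3–4 mm below the rim and the last piece about 1 mm below.
- **Lid:** after the arm withdrew, both cameras showed it flat within 0.01 rad, with its top 9 mm above the rim. I saw the catch only in the picture, and there is no direct signal that it clicked.
- **Other things:** the top camera showed no change at any of the five. The side camera disagreed on the cup, probably because the arm blocks its view there.

**What went wrong or disagreed**
- The fingertips stood about 19 mm above the reported TCP height instead of 19 mm below it. My first two grasps therefore closed in the air above the piece and moved nothing. I corrected for this from the depth pictures, and the hard-stop height later agreed.
- The side camera read about 1.5 mm low in height and 2 mm off along the row compared with the top camera.

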